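# Draw out the telescoping pot rest one hole and set the pot on it

## Robot

A 6-joint arm with a two-finger parallel gripper is mounted at the origin on the work surface. World frame = base frame: x ahead of the robot, y to its left, z up, the work surface at z = 0. Lengths are in mm, angles in rad, forces in N, time in s.
With the tool pointing down it reaches from about 300 to 775 mm from the base axis. Payload 14.6 kg.
Tool frame: the origin (TCP) lies at the very end of the fingers, on their centre line; the grasp point (between the pads) lies manip.grasp_offset behind it (manip.grasp_offset is the distance from the TCP to the grasp point, in mm); z points along the fingers, y is the direction in which the jaws open and shut (so a half turn about z gives the same grasp; the last joint's range is limited). The gripper opens to 94 mm and grips with 3 to 60 N. Pads are 16 mm wide; open, the fingers measure 119 mm over their backs; the gripper's body (75 mm by 177 mm) begins 78 mm behind the grasp point.
Start: joints at [-1.299, 0.3, 1.521, -0, 1.321, -0.067], TCP at [182.788, -518.727, 205.446] pointing down, gripper open.
Joint ranges: [-3.03, 3.03], [-0.79, 2.21], [0.23, 2.52], [-1.04, 4.18], [0, 3.07], [-2.55, 2.55]. Speed limits (rad/s): [2.22, 2.22, 2.57, 3.14, 3.14, 3.14].

## Interface

Orientations are given as [roll, pitch, yaw] about the fixed x, y, z axes, in that order (R = Rz(yaw) Ry(pitch) Rx(roll)).
In Python, from cell import manip gives the robot as it stands.
- The arm moves only by the tool send_rows, never from a script. Its argument "commands" is a list of rows, each a list of 2 entries, a list of its own where there are three numbers: the shift along the tool's x, y, z in m, then the turn about the tool's z in rad. A call has exactly 8 rows; each row is the pose to reach, as a shift and turn from the pose commanded when the call began, along the tool's axes at that moment; what a row does not reach only later rows make up. A row lasts 1/12 s, in which the tool goes at most 41.7 mm and 7.16 degrees, less where a joint would pass 70% of its speed; a pose out of reach is approached as far as the arm can. A call with a gripper value outside its range is refused whole. "hand" is the closure, from -1 (fully open) to 1 (shut), so that 0 is half open, set as the call begins (left out, the last holds). The fingers move at their own pace and stop on an object; "force" is the grip in N (left out, the last holds). Time passes only in rows, so rows that repeat a pose let the fingers close, or fill a call up. It gives the time, the measured TCP pose, the force and the opening at its end, in the units of the state.
- manip.read_state(): the state, without advancing time (a new reading comes with each control period).
- manip.camera(name): name is "scene" or "side" or "wrist"; returns the picture (400x640x3 uint8, red, green, blue); there is no depth.
- manip.camera_model(name): a dict with "K" (3x3 intrinsics, pixels), "eye" and "attitude" of the camera in the world; the wrist camera has in their place "mount" (4x4, takes a point from camera to tool coordinates, whose origin is the TCP and whose axes are the flange's). Camera axes: x right, y down, z forward; pixel columns grow to the right and rows downward; lengths in mm; the calibration is good to about 2 mm. A picture is of the moment at which its call begins: read the wrist's pose just before it. camera_model takes no time and is no camera call.
- manip.sign_off(): hands the job in, once; it reports no verdict.
The state is a dict: "clock": time; "joints": joint angles; "qd": joint speeds; "effort": joint torques, N m; "eef_pos": TCP position; "eef_rot": TCP orientation; "wrist_force": force on the tool from outside, world axes, zero at the start; "moment": the same for the moment, N m; "finger_gap": finger opening in mm.
Only numpy, scipy, OpenCV 4.12 (cv2) and the standard library are available. Lean on these libraries where they do the work, as an engineer would, in place of code of your own. Each camera call takes 0.05 s, during which the arm holds its last target.

## Task

Draw the telescoping pot rest out to its next hole: press its sprung push button down, ease the tube slowly outward, and let the button pop fully up in the next hole, without bottoming the button hard or ramming it against the rail. Then set the olive pot gently upright in the middle of the round rest, let go, and leave the tray, the rake and the pot feet where they are.

Things in the scene. Friction and masses are not known exactly. Their poses are not given: they have to be found in the camera images.
- stand: Fixed telescoping pot rest: aluminium channel rail, 165 x 40 mm, on a steel base plate. Origin on the table under the push button when the tube is in; +x is the level way the tube draws out. The rail's slotted top is 40 mm above the table, from 32 mm behind the origin to 123 mm in front; an end guard 60 mm high and 54 mm wide stands 130 mm in front.
- rail: The channel, same frame as stand. Its top is a 4 mm plate with an 8 mm slot widening into three square windows (the holes) 22 mm long, 24 mm wide. The first is at the origin, where the tube starts. The second is on an adjustable plate: centre 39 to 53 mm further out, different each time and not measured: find it by feel or see it from above. The third is 44 mm beyond it.
- collar: Steel collar under the button, 18 x 18 x 4 mm: it fills a window (2 mm play) when up and locks the tube. Pressed over 4 mm it slides under the plate; let go there, it stays 4 mm down, sprung against the plate, until it pops up in a window, whose edge stops it. At 7 mm its foot bottoms. Force on the rail must stay under 35 N: near a window go 20 mm/s or less. Origin: the stand's, carried along.
- button_mid (a point): Centre of the black push button, a block 18 mm along the slide, 18 mm across and 26 mm high, upright on a thin stem over the rail: 13 mm below its flat top. Its underside is 8 mm above the rail's top when up. x axis along the slide. It travels with the tube; it can be pinched from above and pressed, and pushed along by its side.
- button (a joint): How far the push button is pressed down, m: 0 fully up, 0.004 collar just clear under the plate, 0.007 bottomed. Spring: about 3 N at 0, 7 N at 0.004, 10 N at 0.007.
- tube (a joint): How far the tube is drawn out, m: about 0 at the start (in the first window), 0.039 to 0.053 in the second window, give or take 0.002 of play. Slides with about 1.5 N of friction, plus up to about 2 N of rubbing while the collar is under the plate.
- rest: The round grey silicone pot rest fixed to the outer end of the tube: a flat disc 72 mm in diameter and 10 mm thick, its centre 172 mm out from the button. It rides with the tube.
- rest_top (a point): Centre of the rest's flat top face, 34 mm above the table; x axis along the slide direction.
- pot: The olive ceramic pot, open on top, upright on the table: 70 mm high, foot 46 mm in diameter; its rim band, from 46 to 70 mm above the underside, is a straight 60 mm in diameter with a 4 mm wall. Origin at the centre of its underside. About 0.15 to 0.3 kg.
- tray: Bystander: white plastic seedling tray, 140 x 220 mm, 45 mm high. Origin under its centre.
- rake: Bystander: small steel root rake with a wooden handle, 240 mm long along its x axis, 60 mm wide and 20 mm high. Origin on the table near the middle.
- feet: Bystander: round grey silicone pot feet set, 68 mm in diameter and 16 mm high. Origin under its centre.
Things that resemble listed ones, but are neither listed nor needed, are in the scene too. Of the things that look like the pot, the middle-sized one is meant.

How it is judged:
By the outcome, as a careful person would: the job done as asked, in the order asked, and still so for the second after the job is handed in, with the robot touching nothing.
It also fails if it takes over 70 s, if anything falls off the work surface, if the arm or the gripper's body presses on something with over 40 N, if the wrist force passes 120 N, or if a joint passes its speed limit or range.

## Working session

There is one attempt and no reset: what is moved stays moved. The work goes in short steps, Python scripts to look and compute and a tool call to move; the robot and the scene stay as the last step left them, time stands still between calls to the robot, and variables do not carry over. Pictures are saved under pics/ and viewed, and the job is handed in when it is done.

Besides the shell and the picture viewer there is one more tool, called after ">>>" as name([rows], argument=value, ...), one row to a line, values as JSON. send_rows: Moves the arm, as the interface text tells. Its arguments: {"type":"object","properties":{"commands":{"type":"array","items":{"type":"array"}},"hand":{"type":"number"},"force":{"type":"number"}},"required":["commands"]}

```bash
ls; mkdir -p pics
python3 - <<'E'
from cell import manip
import cv2
s=manip.read_state();print(s, manip.grasp_offset)
for n in ["scene","side","wrist"]:
    print(n,manip.camera_model(n))
    cv2.imwrite(f"pics/{n}0.png",manip.camera(n)[:,:,::-1])
E
```

```text
pics
{'clock': 0.0, 'joints': array([-1.29858326e+00,  3.00471102e-01,  1.52156158e+00, -8.81524151e-06,
        1.32070793e+00, -6.66169924e-02]), 'qd': array([-0.0001984 , -0.00043824, -0.00185746, -0.00134612, -0.0013916 ,
        0.00085507]), 'effort': array([-5.07048389e-04, -5.31803906e+01, -3.52735770e+01,  7.08722044e-02,
        2.44771270e-02, -2.37865919e-05]), 'eef_pos': array([ 182.72805292, -518.48580863,  204.89458293]), 'eef_rot': array([-3.14044668e+00, -6.78972008e-05,  3.38832204e-01]), 'wrist_force': array([0.175992  , 1.13525123, 0.28345617]), 'moment': array([-0.02964206, -0.01988004,  0.08271188]), 'finger_gap': 93.90839193104908} 18.8
scene {'K': array([[448.15265444,   0.        , 326.9793931 ],
       [  0.        , 448.15265444, 208.93762058],
       [  0.        ,   0.        ,   1.        ]]), 'eye': array([1398.10292074, -435.37563226,  679.59762362]), 'attitude': array([-2.17298752, -0.00431713,  1.10153824])}
side {'K': array([[447.57544941,   0.        , 319.68229606],
       [  0.        , 447.57544941, 198.49079619],
       [  0.        ,   0.        ,   1.        ]]), 'eye': array([ 364.25633673,  723.94484677, 1084.08445637]), 'attitude': array([-2.47666311,  0.00435215, -2.82205833])}
wrist {'K': array([[323.24860214,   0.        , 320.05059889],
       [  0.        , 323.24860214, 196.10130592],
       [  0.        ,   0.        ,   1.        ]]), 'mount': array([[ 2.28444778e-04, -9.59922229e-01, -2.80266414e-01,
         8.23143815e+01],
       [ 9.99999697e-01,  1.07046131e-05,  7.78434739e-04,
        -4.45998664e-02],
       [-7.44236666e-04, -2.80266507e-01,  9.59921940e-01,
        -1.79442382e+02],
       [ 0.00000000e+00,  0.00000000e+00,  0.00000000e+00,
         1.00000000e+00]])}
```

View pics/scene0.png

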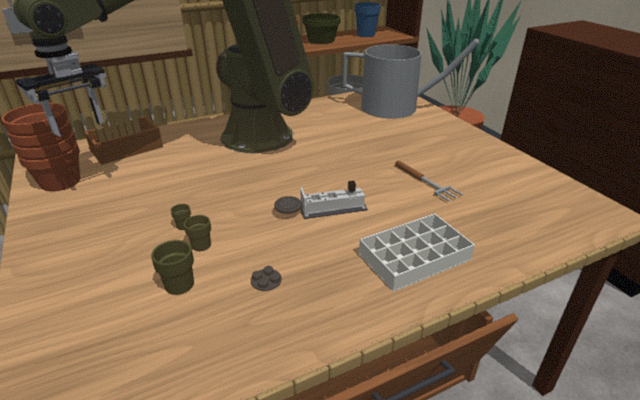

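View pics/side0.png

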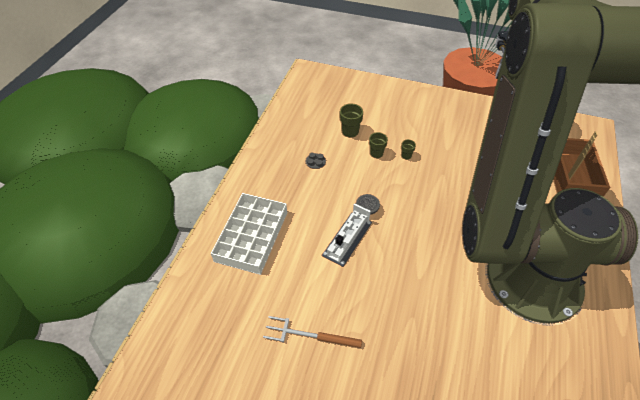

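View pics/wrist0.png

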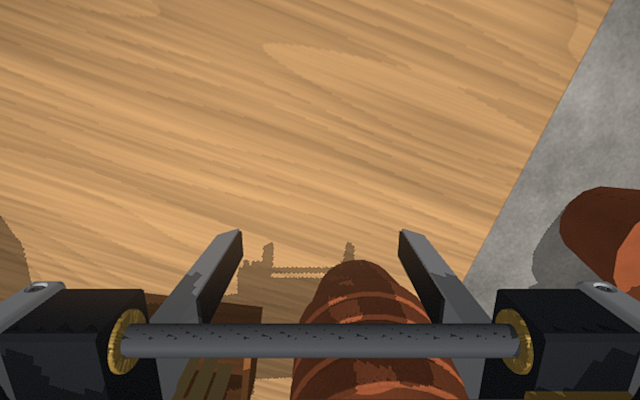

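Pot-like items, side image: large (351,120), middle (378,145), small (408,149). I choose the middle one and check it in an enlarged crop.

```bash
cat > h.py <<'E'
import numpy as np,cv2
from scipy.spatial.transform import Rotation as R
from cell import manip
def cam(n,st=None):
    m=manip.camera_model(n)
    if 'eye' in m: return m['K'],R.from_euler('xyz',m['attitude']).as_matrix(),np.array(m['eye'])
    st=st or manip.read_state()
    Rt=R.from_euler('xyz',st['eef_rot']).as_matrix()
    M=m['mount']; return m['K'],Rt@M[:3,:3],Rt@M[:3,3]+st['eef_pos']
def ray(c,uv):
    K,Rm,e=c; d=Rm@np.linalg.solve(K,[uv[0],uv[1],1.]); return e,d/np.linalg.norm(d)
def atz(c,uv,z):
    e,d=ray(c,uv); return e+d*(z-e[2])/d[2]
def proj(c,p):
    K,Rm,e=c; q=K@(Rm.T@(np.array(p,float)-e)); return q[:2]/q[2]
def crop(img,x0,y0,x1,y1,s,fn):
    cv2.imwrite(fn,cv2.resize(img[y0:y1,x0:x1,::-1],None,fx=s,fy=s,interpolation=cv2.INTER_CUBIC))
E
python3 - <<'E'
import cv2
from h import crop
a=cv2.imread('pics/side0.png')[:,:,::-1];b=cv2.imread('pics/scene0.png')[:,:,::-1]
crop(a,310,90,430,270,3,'pics/c1.png'); crop(b,140,160,380,300,3,'pics/c2.png')
E
```

```text
(no output)
```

View pics/c1.png

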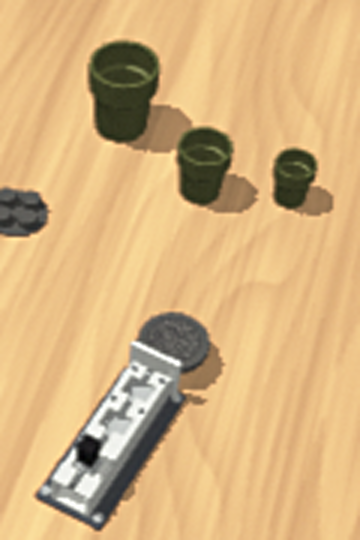

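View pics/c2.png

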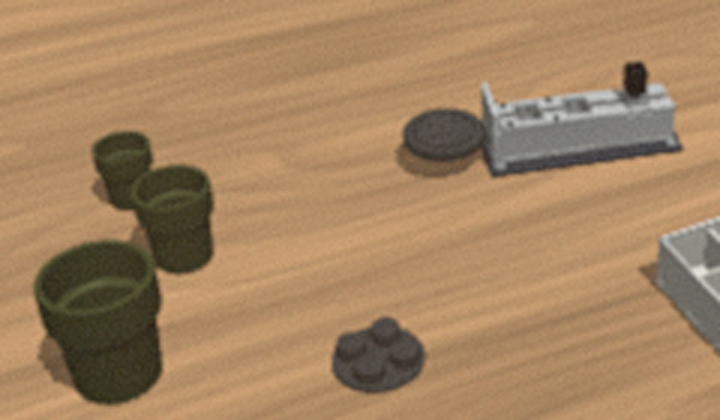

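Run:
```python
from h import *
S=cam('side');C=cam('scene')
s=lambda u,v:(310+u/3,90+v/3); c=lambda u,v:(140+u/3,160+v/3)
for n,a,b,z in [('mid rim',(205,147),(172,188),70),('rest',(174,338),(443,131),34),('button top',(88,440),(635,66),74)]:
    print(n,atz(S,s(*a),z).round(1),atz(C,c(*b),z).round(1))
print('rimwidth',np.linalg.norm(atz(S,s(177,147),70)-atz(S,s(232,147),70)),'small',np.linalg.norm(atz(S,s(274,163),50)-atz(S,s(317,163),50)))
```

```text
mid rim [ 515.4 -318.5   70. ] [ 525.  -323.2   70. ]
rest [486.4 -85.8  34. ] [494.8 -88.2  34. ]
button top [526.1  80.8  74. ] [531.4  79.4  74. ]
rimwidth 58.83062566118052 small 46.380222168697884
```

Middle pot confirmed: its rim measures 59 mm, against 46 mm for the small pot. Next I move over the stand for a look from above.

>>> send_rows([
  [[0.03, -0.026, 0], 0],
  [[0.06, -0.053, 0], 0.1],
  [[0.09, -0.079, 0], 0.2],
  [[0.12, -0.105, 0], 0.3],
  [[0.15, -0.132, 0], 0.4],
  [[0.18, -0.158, 0], 0.5],
  [[0.21, -0.185, 0], 0.562],
  [[0.241, -0.212, 0], 0.562],
])

```text
clock: 0.82
eef_pos: [340.0, -236.9, 205.5]
eef_rot: [3.141, -0.0, -0.228]
wrist_force: [1.3, -1.0, 0.1]
finger_gap: 93.8
```

```bash
cat >> h.py <<'E'
def delta(t,yaw):
    s=manip.read_state();Rt=R.from_euler('xyz',s['eef_rot']).as_matrix()
    Rt=R.from_euler('xyz',[np.pi,0,s['eef_rot'][2]]).as_matrix()
    d=Rt.T@(np.array(t,float)-s['eef_pos'])
    print('t',round(float(s['clock']),2),'pos',s['eef_pos'].round(1),'rot',s['eef_rot'].round(4),'F',s['wrist_force'].round(1),'gap',round(float(s['finger_gap']),1))
    print('delta mm',d.round(1),'turn',round(-(yaw-s['eef_rot'][2]),4), 'len',np.linalg.norm(d).round(0))
E
python3 -c "
from h import *
delta([497.5,41.5,140],-.223)"
```

```text
t 0.82 pos [ 340.  -236.9  205.5] rot [ 3.1415e+00 -2.0000e-04 -2.2800e-01] F [ 1.3 -1.   0.1] gap 93.8
delta mm [  90.6 -306.8   65.5] turn -0.005 len 326.0
```

>>> send_rows([
  [[0.011, -0.038, 0.005], 0],
  [[0.022, -0.076, 0.01], 0],
  [[0.034, -0.115, 0.02], 0],
  [[0.046, -0.153, 0.03], 0],
  [[0.058, -0.192, 0.04], 0],
  [[0.07, -0.23, 0.05], 0],
  [[0.081, -0.268, 0.058], 0],
  [[0.09, -0.307, 0.065], 0],
])

```text
clock: 1.48
eef_pos: [495.9, 42.8, 139.7]
eef_rot: [3.141, 0.0, -0.223]
wrist_force: [0.1, -1.1, -0.1]
finger_gap: 94.2
```

>>> send_rows([
  [[0, 0, 0], 0],
  [[0, 0, 0], 0],
  [[0, 0, 0], 0],
  [[0, 0, 0], 0],
  [[0, 0, 0], 0],
  [[0, 0, 0], 0],
  [[0, 0, 0], 0],
  [[0, 0, 0], 0],
])

```text
clock: 2.15
eef_pos: [495.3, 40.4, 140.6]
eef_rot: [-3.142, -0.0, -0.224]
wrist_force: [0.3, -0.5, 0.0]
finger_gap: 93.7
```

```bash
python3 -c "
from h import *
delta([497.5,41.5,140],-.223)
im=manip.camera('wrist');cv2.imwrite('pics/w1.png',im[:,:,::-1]);crop(im,180,100,580,240,2,'pics/w1c.png')"
```

```text
t 2.15 pos [495.3  40.4 140.6] rot [-3.1415e+00 -3.0000e-04 -2.2390e-01] F [ 0.3 -0.5  0. ] gap 93.7
delta mm [ 1.9 -1.6  0.6] turn -0.0009 len 3.0
```

View pics/w1.png

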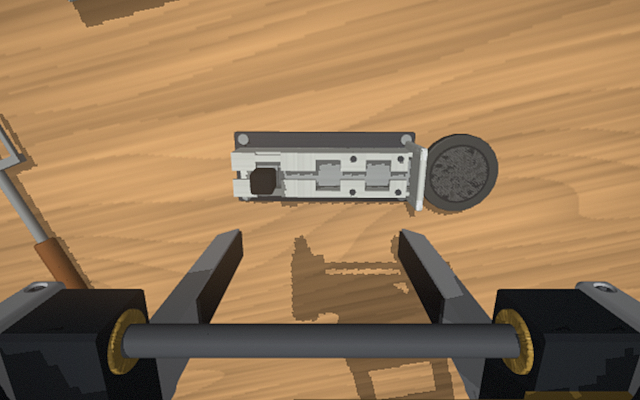

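View pics/w1c.png

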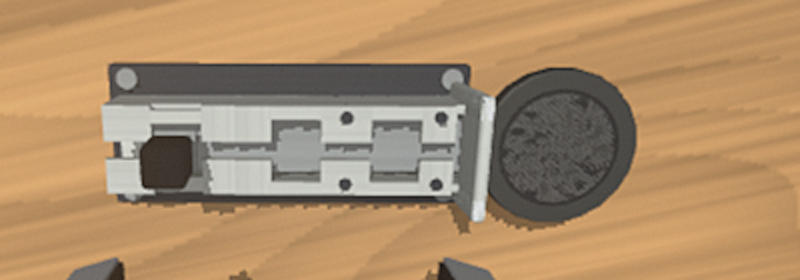

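```bash
python3 -c "
from h import *
im=cv2.imread('pics/w1.png')[:,:,::-1]
crop(im,225,140,355,210,6,'pics/w1d.png');crop(im,300,130,430,210,6,'pics/w1f.png')"
```

```text
(no output)
```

View pics/w1d.png

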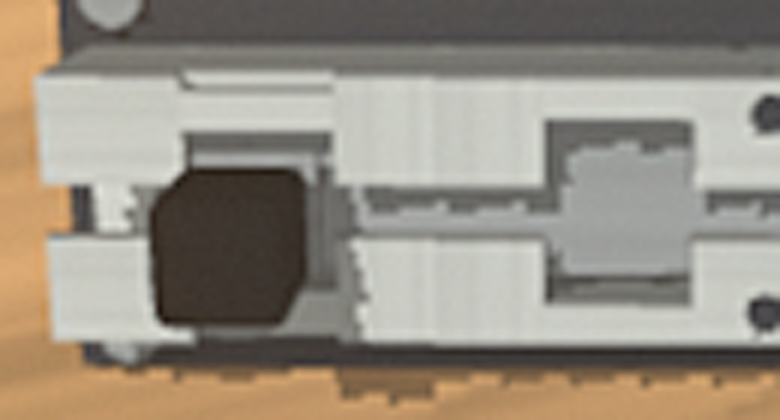

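View pics/w1f.png

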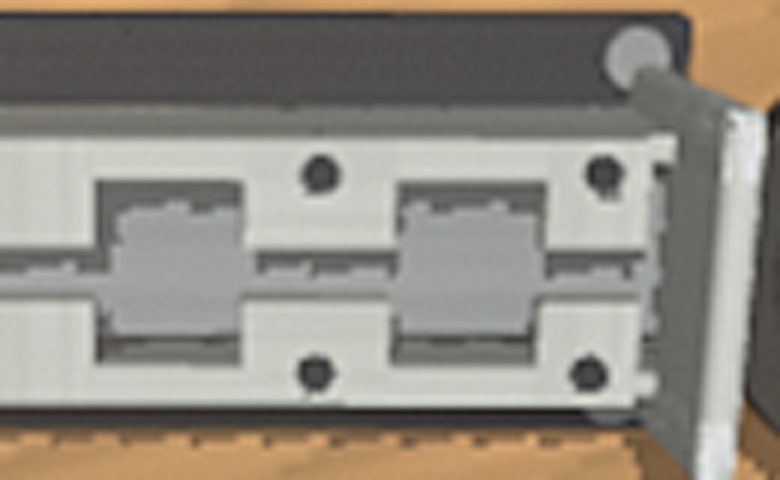

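Run:
```python
from h import *
c=cam('wrist')
d=lambda u,v:(225+u/6,140+v/6); f=lambda u,v:(300+u/6,130+v/6)
P=lambda uv,z:atz(c,uv,z)[:2]
yaw=-.2239
w2=[P(d(*p),40) for p in [(545,120),(693,120),(547,303),(691,303)]]
w3=[P(f(*p),40) for p in [(397,183),(547,183),(390,364),(536,364)]]
w1=[P(d(*p),40) for p in [(183,132),(332,132)]]
# direction: window2->window3, and slot
c2=np.mean(w2,0);c3=np.mean(w3,0)
print('c2',c2,'c3',c3,'dist',np.linalg.norm(c3-c2))
# slot line centres
a=P(d(80,211),40);b=P(f(630,273),40)
e=(b-a)/np.linalg.norm(b-a); n=np.array([-e[1],e[0]])
print('dir',e,'angle',np.arctan2(e[1],e[0]), (c3-c2)/np.linalg.norm(c3-c2))
ends=[P(d(38,130),40),P(d(50,290),40),P(f(660,215),40),P(f(640,320),40)]
bt=[P(d(*p),74) for p in [(148,250),(308,250),(230,165),(230,328)]]
btc=[(bt[0]+bt[1])/2,(bt[2]+bt[3])/2]
r=P((461,172.5),34)
for nm,l in [('w1',w1),('w2',w2),('w3',w3),('ends',ends),('btn',bt),('rest',[r])]:
    print(nm,[(round(float((q-c2)@e),1),round(float((q-c2)@n),1)) for q in l])
bc=np.array([btc[0]@e, btc[1]@n]); print('button',bc[0]*e+bc[1]*n,'rest',r)
```

```text
c2 [512.9463868   29.17694582] c3 [502.87671228 -13.74548917] dist 44.087796166418585
dir [-0.22380603 -0.97463371] angle -1.7965141498945625 [-0.2284005  -0.97356726]
w1 [(-63.7, 11.9), (-42.0, 12.0)]
w2 [(-10.9, 13.8), (10.7, 13.8), (-10.6, -13.8), (10.9, -13.8)]
w3 [(33.1, 13.4), (55.0, 13.5), (33.2, -13.9), (55.1, -13.9)]
ends [(-84.8, 12.2), (-84.9, -12.0), (71.8, 8.8), (70.1, -7.0)]
btn [(-62.3, 2.5), (-41.4, 2.5), (-51.1, 13.8), (-52.1, -8.1)]
rest [(120.1, 1.6)]
button [527.33199591  79.09019827] rest [487.66862949 -88.20839523]
```

```bash
python3 -c "
from h import *
delta([526,79.7,90],-.2257)"
```

```text
t 2.2 pos [495.4  40.5 140.6] rot [-3.1415e+00 -3.0000e-04 -2.2370e-01] F [-0.6  0.8  1.2] gap 93.8
delta mm [ 21.2 -45.1  50.6] turn 0.002 len 71.0
```

>>> send_rows([
  [[0.006, -0.012, 0], 0],
  [[0.012, -0.025, 0], 0],
  [[0.018, -0.038, 0.01], 0],
  [[0.021, -0.045, 0.02], 0],
  [[0.021, -0.045, 0.03], 0],
  [[0.021, -0.045, 0.04], 0],
  [[0.021, -0.045, 0.05], 0],
  [[0.021, -0.045, 0.05], 0],
], hand=0.15, force=15)

```text
clock: 2.87
eef_pos: [524.5, 79.4, 88.1]
eef_rot: [3.141, 0.003, -0.224]
wrist_force: [-0.1, 0.7, -0.3]
finger_gap: 44.1
```

```bash
python3 -c "
from h import *
delta([526,79.7,50],-.2257)
im=manip.camera('wrist');crop(im,200,130,440,310,3,'pics/w2.png')
crop(manip.camera('side'),300,190,400,280,6,'pics/s2.png')
"
```

```text
t 2.87 pos [524.5  79.4  88.1] rot [ 3.1405  0.0033 -0.2237] F [-0.1  0.7 -0.3] gap 44.1
delta mm [ 1.4 -0.6 38.1] turn 0.002 len 38.0
```

View pics/w2.png

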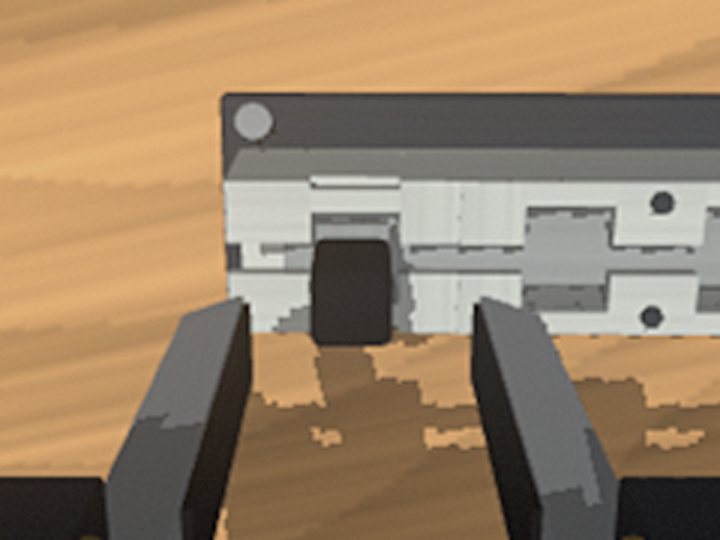

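View pics/s2.png

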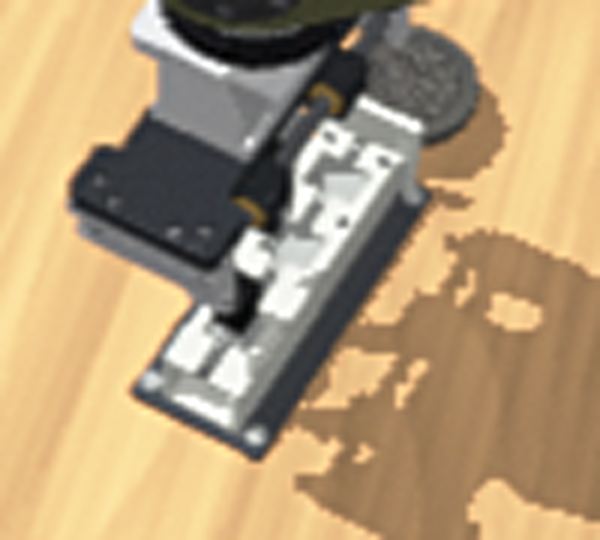

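>>> send_rows([
  [[0.001, -0.001, 0], 0],
  [[0.002, -0.0015, 0.007], 0],
  [[0.002, -0.0015, 0.014], 0],
  [[0.002, -0.0015, 0.021], 0],
  [[0.002, -0.0015, 0.028], 0],
  [[0.002, -0.0015, 0.034], 0],
  [[0.002, -0.0015, 0.039], 0],
  [[0.002, -0.0015, 0.039], 0],
])

```text
clock: 3.63
eef_pos: [527.5, 81.0, 50.2]
eef_rot: [3.141, 0.002, -0.223]
wrist_force: [-0.3, -0.0, 0.1]
finger_gap: 40.2
```

```bash
python3 -c "
from h import *
delta([526,79.7,50],-.2257)
im=manip.camera('wrist');crop(im,200,130,440,310,3,'pics/w3.png')
"
```

```text
t 3.63 pos [527.5  81.   50.2] rot [ 3.1411e+00  1.7000e-03 -2.2320e-01] F [-0.3 -0.   0.1] gap 40.2
delta mm [-1.2  1.6  0.2] turn 0.0025 len 2.0
```

View pics/w3.png

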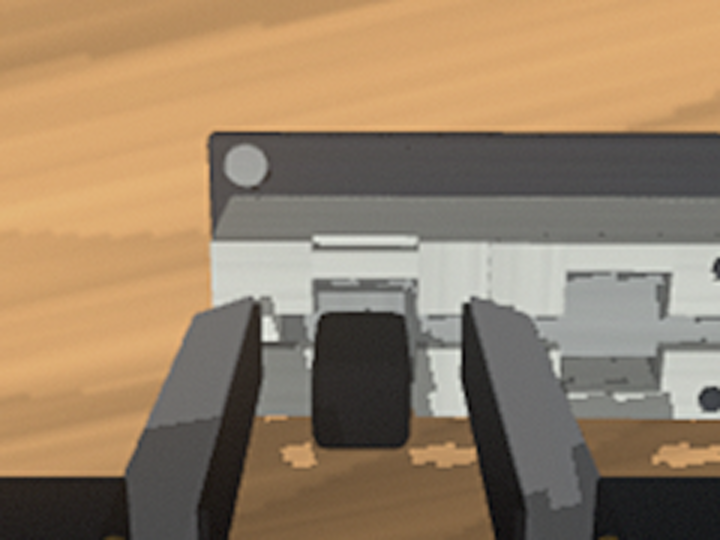

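>>> send_rows([
  [[0, 0, 0], 0],
  [[0, 0, 0], 0],
  [[0, 0, 0], 0],
  [[0, 0, 0], 0],
  [[0, 0, 0], 0],
  [[0, 0, 0], 0],
  [[0, 0, 0], 0],
  [[0, 0, 0], 0],
], hand=0.56)

```text
clock: 4.35
eef_pos: [528.1, 81.0, 51.5]
eef_rot: [-3.142, -0.0, -0.223]
wrist_force: [-0.4, 0.6, 0.4]
finger_gap: 20.4
```

>>> send_rows([
  [[0, 0, 0], 0],
  [[0, 0, 0], 0],
  [[0, 0, 0], 0],
  [[0, 0, 0], 0],
  [[0, 0, 0], 0],
  [[0, 0, 0], 0],
  [[0, 0, 0], 0],
  [[0, 0, 0], 0],
], hand=0.75)

```text
clock: 5.02
eef_pos: [528.1, 81.0, 51.5]
eef_rot: [3.142, -0.0, -0.223]
wrist_force: [-1.2, -0.3, -0.2]
finger_gap: 18.2
```

>>> send_rows([
  [[0, 0, 0.001], 0],
  [[0, 0, 0.002], 0],
  [[0, 0, 0.003], 0],
  [[0, 0, 0.004], 0],
  [[0, 0, 0.005], 0],
  [[0, 0, 0.0053], 0],
  [[0, 0, 0.0053], 0],
  [[0, 0, 0.0053], 0],
])

```text
clock: 5.68
eef_pos: [528.2, 81.0, 46.5]
eef_rot: [-3.141, -0.0, -0.223]
wrist_force: [-1.7, -0.9, 7.6]
finger_gap: 17.8
```

>>> send_rows([
  [[0, 0.001, 0], 0],
  [[0, 0.002, 0], 0],
  [[0, 0.003, 0], 0],
  [[0, 0.004, 0], 0],
  [[0, 0.005, 0], 0],
  [[0, 0.006, 0], 0],
  [[0, 0.007, 0], 0],
  [[0, 0.008, 0], 0],
])

```text
clock: 6.35
eef_pos: [526.5, 73.6, 46.5]
eef_rot: [-3.141, -0.0, -0.223]
wrist_force: [-1.9, 2.1, 7.4]
finger_gap: 17.9
```

>>> send_rows([
  [[0, 0.0015, 0], 0],
  [[0, 0.003, 0], 0],
  [[0, 0.0045, 0], 0],
  [[0, 0.006, 0], 0],
  [[0, 0.0075, 0], 0],
  [[0, 0.009, 0], 0],
  [[0, 0.0105, 0], 0],
  [[0, 0.012, 0], 0],
])

```text
clock: 7.02
eef_pos: [523.8, 61.8, 46.5]
eef_rot: [-3.141, -0.0, -0.223]
wrist_force: [-3.1, 2.4, 7.1]
finger_gap: 17.6
```

>>> send_rows([
  [[0, 0.0015, 0], 0],
  [[0, 0.003, 0], 0],
  [[0, 0.0045, 0], 0],
  [[0, 0.006, 0], 0],
  [[0, 0.0075, 0], 0],
  [[0, 0.009, 0], 0],
  [[0, 0.0105, 0], 0],
  [[0, 0.012, 0], 0],
])

```text
clock: 7.68
eef_pos: [521.1, 50.1, 46.5]
eef_rot: [-3.141, -0.0, -0.223]
wrist_force: [-3.0, 2.3, 8.3]
finger_gap: 17.6
```

```bash
python3 -c "
from h import *
delta([526,79.7,50],-.2257)
im=manip.camera('wrist');crop(im,200,130,440,310,3,'pics/w4.png')
"
```

```text
t 7.68 pos [521.1  50.1  46.5] rot [-3.1409e+00 -2.0000e-04 -2.2320e-01] F [-3.   2.3  8.3] gap 17.6
delta mm [ -1.8 -29.9  -3.5] turn 0.0025 len 30.0
```

View pics/w4.png

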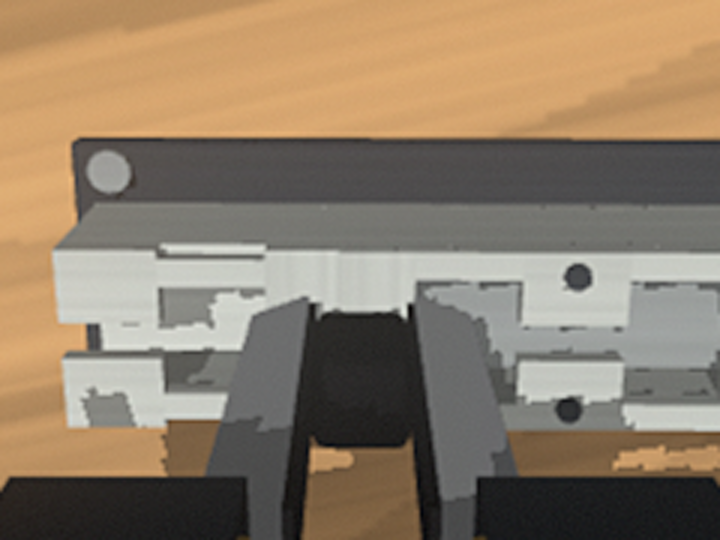

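>>> send_rows([
  [[0, 0, 0], 0],
  [[0, 0, 0], 0],
  [[0, 0, 0], 0],
  [[0, 0, 0], 0],
  [[0, 0, 0], 0],
  [[0, 0, 0], 0],
  [[0, 0, 0], 0],
  [[0, 0, 0], 0],
], hand=0.54)

```text
clock: 8.4
eef_pos: [521.0, 49.8, 46.1]
eef_rot: [-3.142, 0.0, -0.223]
wrist_force: [-0.2, -0.1, -0.1]
finger_gap: 21.3
```

>>> send_rows([
  [[0, 0.0015, 0], 0],
  [[0, 0.003, 0], 0],
  [[0, 0.0045, 0], 0],
  [[0, 0.006, 0], 0],
  [[0, 0.0075, 0], 0],
  [[0, 0.009, 0], 0],
  [[0, 0.0105, 0], 0],
  [[0, 0.012, 0], 0],
])

```text
clock: 9.07
eef_pos: [518.4, 38.5, 46.2]
eef_rot: [-3.141, -0.0, -0.223]
wrist_force: [0.9, 5.5, -1.1]
finger_gap: 21.7
```

>>> send_rows([
  [[0, 0.001, 0], 0],
  [[0, 0.002, 0], 0],
  [[0, 0.003, 0], 0],
  [[0, 0.004, 0], 0],
  [[0, 0.005, 0], 0],
  [[0, 0.006, 0], 0],
  [[0, 0.007, 0], 0],
  [[0, 0.0075, 0], 0],
])

```text
clock: 9.73
eef_pos: [516.6, 30.8, 46.2]
eef_rot: [-3.141, -0.0, -0.223]
wrist_force: [-0.7, 4.3, 1.9]
finger_gap: 21.8
```

>>> send_rows([
  [[0, 0.0003, 0], 0],
  [[0, 0.0006, 0], 0],
  [[0, 0.0009, 0], 0],
  [[0, 0.0012, 0], 0],
  [[0, 0.0015, 0], 0],
  [[0, 0.0015, 0], 0],
  [[0, 0.0015, 0], 0],
  [[0, 0.0015, 0], 0],
])

```text
clock: 10.4
eef_pos: [516.2, 29.1, 46.0]
eef_rot: [3.141, 0.0, -0.223]
wrist_force: [-0.4, 0.0, -0.3]
finger_gap: 21.5
```

```bash
python3 -c "
from h import *
delta([526,79.7,50],-.2257)
im=manip.camera('wrist');crop(im,200,130,440,310,3,'pics/w5.png')
"
```

```text
t 10.4 pos [516.2  29.1  46. ] rot [ 3.1412e+00  3.0000e-04 -2.2330e-01] F [-0.4  0.  -0.3] gap 21.5
delta mm [ -1.7 -51.5  -4. ] turn 0.0024 len 52.0
```

View pics/w5.png

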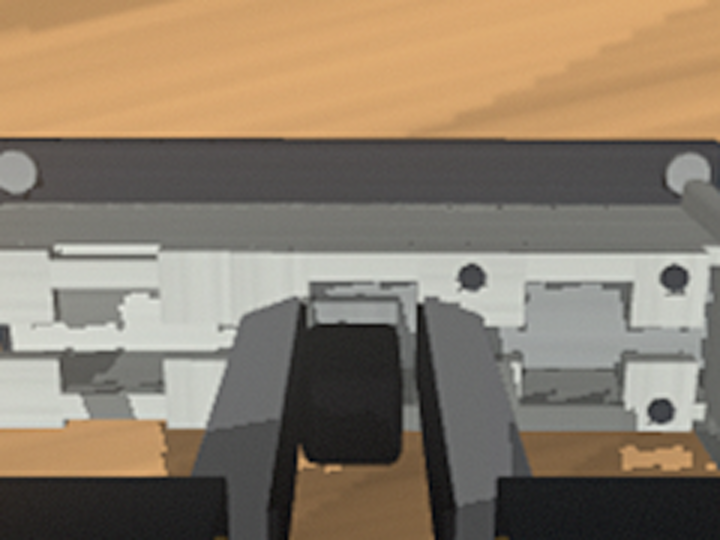

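>>> send_rows([
  [[0, 0, 0], 0],
  [[0, 0, 0], 0],
  [[0, 0, 0], 0],
  [[0, 0, 0], 0],
  [[0, 0, -0.005], 0],
  [[0, 0, -0.015], 0],
  [[0, 0, -0.025], 0],
  [[0, 0, -0.035], 0],
], hand=0.25)

```text
clock: 11.12
eef_pos: [516.6, 29.4, 82.6]
eef_rot: [-3.141, -0.001, -0.223]
wrist_force: [0.0, 0.7, -0.2]
finger_gap: 35.3
```

>>> send_rows([
  [[-0.005, 0, -0.02], 0],
  [[-0.01, 0, -0.04], 0],
  [[-0.015, 0, -0.05], 0],
  [[-0.02, 0, -0.06], 0],
  [[-0.02, 0, -0.06], 0],
  [[-0.02, 0, -0.06], 0],
  [[-0.02, 0, -0.06], 0],
  [[-0.02, 0, -0.06], 0],
])

```text
clock: 11.78
eef_pos: [496.6, 33.7, 140.2]
eef_rot: [3.141, 0.001, -0.223]
wrist_force: [0.0, -0.7, -0.8]
finger_gap: 35.4
```

```bash
python3 -c "
from h import *
delta([526,79.7,50],-.2257)
im=manip.camera('wrist');cv2.imwrite('pics/w6f.png',im[:,:,::-1]);crop(im,220,130,480,230,3,'pics/w6.png')
im=manip.camera('scene');cv2.imwrite('pics/sc6.png',im[:,:,::-1]);crop(im,250,160,390,230,5,'pics/sc6c.png')
"
```

```text
t 11.78 pos [496.6  33.7 140.2] rot [ 3.1413e+00  1.5000e-03 -2.2330e-01] F [ 0.  -0.7 -0.8] gap 35.4
delta mm [ 18.5 -51.3  90.2] turn 0.0024 len 105.0
```

View pics/w6.png

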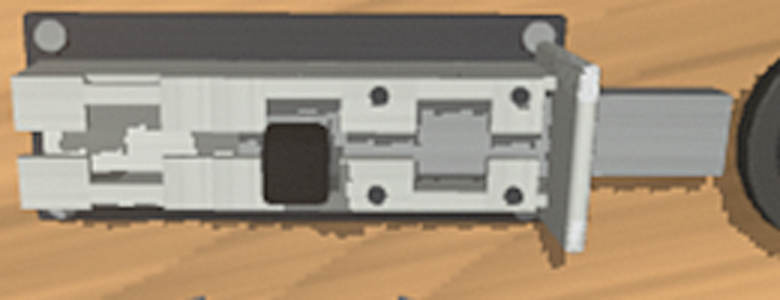

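View pics/sc6c.png

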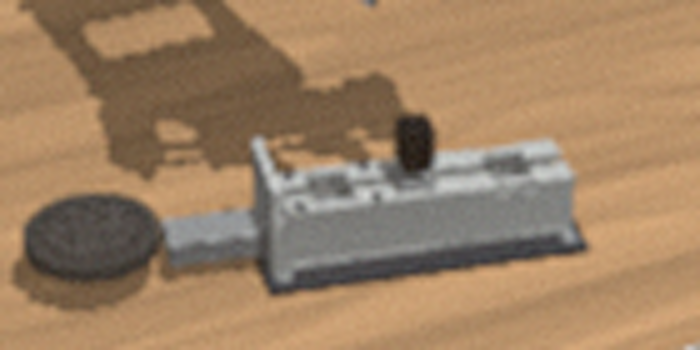

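View pics/w6f.png

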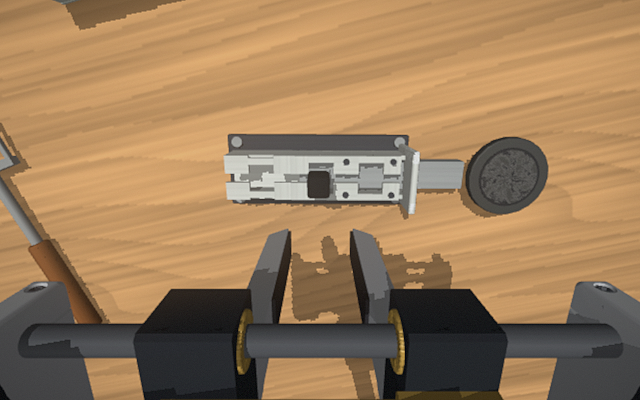

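```bash
python3 -c "
from h import *
S=cam('side')
s=lambda u,v:(310+u/3,90+v/3)
print(atz(S,s(124,65),95),atz(S,s(295,163),52), atz(S,s(205,147),70))
print(atz(S,s(122,128),5),atz(S,s(292,197),5), atz(S,s(203,192),5))
delta([455,-134,140],-.2257)
"
```

```text
[ 627.0819772  -390.24160204   95.        ] [ 420.16098747 -343.25289225   52.        ] [ 515.43775658 -318.54880445   70.        ]
[ 623.48890123 -386.01826147    5.        ] [ 415.42236573 -338.86317406    5.        ] [ 510.46611025 -315.84759616    5.        ]
t 11.88 pos [496.7  33.7 140.4] rot [ 3.1414e+00  1.2000e-03 -2.2330e-01] F [-0.2  0.1  0.1] gap 35.0
delta mm [ -3.5 172.8   0.4] turn 0.0024 len 173.0
```

>>> send_rows([
  [[-0.001, 0.03, 0], 0],
  [[-0.002, 0.06, 0], 0],
  [[-0.003, 0.09, 0], 0],
  [[-0.003, 0.12, 0], 0],
  [[-0.003, 0.15, 0], 0],
  [[-0.003, 0.173, 0], 0.002],
  [[-0.003, 0.173, 0], 0.002],
  [[-0.003, 0.173, 0], 0.002],
], hand=-1)

```text
clock: 12.55
eef_pos: [455.4, -134.9, 140.8]
eef_rot: [-3.141, 0.001, -0.227]
wrist_force: [-0.3, 1.2, -0.4]
finger_gap: 85.1
```

```bash
python3 -c "
from h import *
delta([520,-320,170],-.2257)
im=manip.camera('wrist');cv2.imwrite('pics/w7f.png',im[:,:,::-1]);crop(im,240,120,400,240,5,'pics/w7.png')
"
```

```text
t 12.55 pos [ 455.4 -134.9  140.8] rot [-3.1414e+00  7.0000e-04 -2.2730e-01] F [-0.3  1.2 -0.4] gap 85.1
delta mm [104.7 165.7 -29.2] turn -0.0016 len 198.0
```

View pics/w7.png

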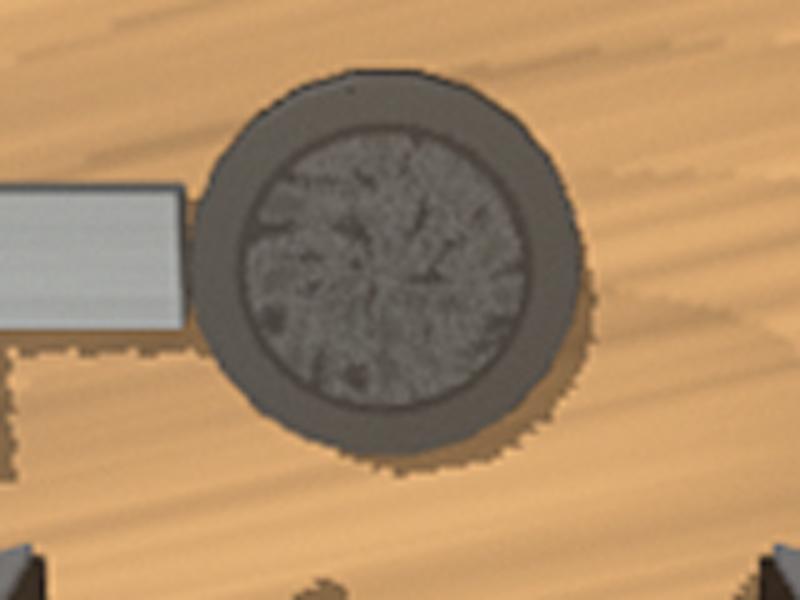

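View pics/w7f.png

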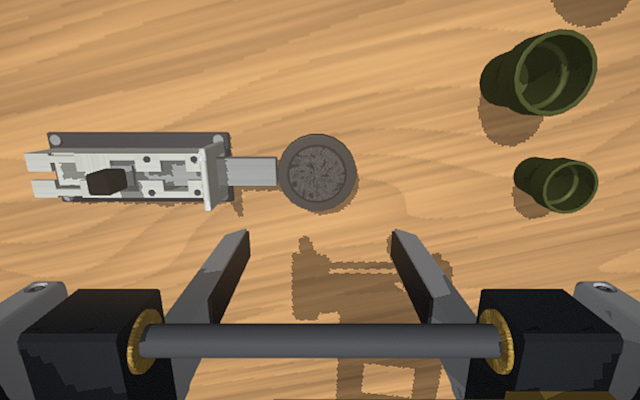

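```bash
python3 -c "
from h import *
c=cam('wrist')
r=atz(c,(317.4,173.2),34);print('rest',r, 'diam',np.linalg.norm(atz(c,(240+193/5,173),34)-atz(c,(240+582/5,173),34)))
print('pot',atz(c,(570,186),70))
p=atz(c,(570,186),70)
delta([p[0]-18,p[1]+4,150],-.2257)
"
```

```text
rest [ 475.89264784 -136.25209401   34.        ] diam 70.29702743498336
pot [ 428.01252474 -332.72600038   70.        ]
t 12.6 pos [ 455.6 -134.1  140.8] rot [-3.1413e+00  6.0000e-04 -2.2610e-01] F [ 1.  -0.5  0.7] gap 88.9
delta mm [ -0.8 199.8  -9.2] turn -0.0004 len 200.0
```

```bash
python3 -c "
from h import *
delta([495,-315,160],-.2257)
"
```

```text
t 12.6 pos [ 455.6 -134.1  140.8] rot [-3.1413e+00  6.0000e-04 -2.2610e-01] F [ 1.  -0.5  0.7] gap 88.9
delta mm [ 79.  167.4 -19.2] turn -0.0004 len 186.0
```

>>> send_rows([
  [[0.014, 0.03, -0.01], 0],
  [[0.028, 0.06, -0.019], 0],
  [[0.042, 0.09, -0.019], 0],
  [[0.056, 0.12, -0.019], 0],
  [[0.07, 0.15, -0.019], 0],
  [[0.079, 0.167, -0.019], 0],
  [[0.079, 0.167, -0.019], 0],
  [[0.079, 0.167, -0.019], 0],
])

```text
clock: 13.27
eef_pos: [495.7, -314.0, 159.4]
eef_rot: [-3.141, 0.001, -0.225]
wrist_force: [-0.8, 0.1, -0.8]
finger_gap: 93.9
```

```bash
python3 -c "
from h import *
delta([520,-320,39],-.2257)
im=manip.camera('wrist');cv2.imwrite('pics/w8f.png',im[:,:,::-1]);crop(im,240,90,400,210,5,'pics/w8.png')
"
```

```text
t 13.27 pos [ 495.7 -314.   159.4] rot [-3.141e+00  1.000e-03 -2.250e-01] F [-0.8  0.1 -0.8] gap 93.9
delta mm [ 25.    0.5 120.4] turn 0.0007 len 123.0
```

View pics/w8.png

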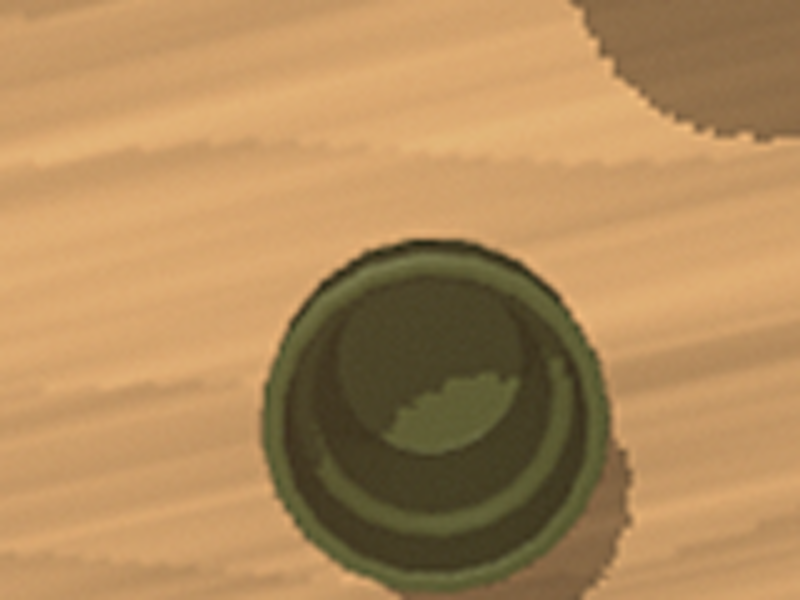

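View pics/w8f.png

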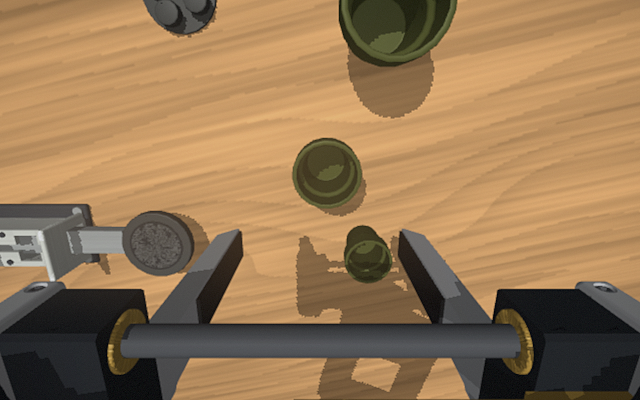

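```bash
python3 -c "
from h import *
c=cam('wrist')
p=atz(c,(327.4,174.2),70);print('pot',p,'diam',np.linalg.norm(atz(c,(240+263/5,174),70)-atz(c,(240+610/5,174),70)))
delta([p[0],p[1],100],-.2257)
delta([p[0],p[1],39],-.2257)
"
```

```text
pot [ 516.77708445 -324.43901705   70.        ] diam 58.991934781280115
t 13.32 pos [ 495.6 -313.4  159.6] rot [-3.141e+00  9.000e-04 -2.242e-01] F [0.2 0.3 0.5] gap 93.9
delta mm [23.1  6.1 59.6] turn 0.0015 len 64.0
t 13.32 pos [ 495.6 -313.4  159.6] rot [-3.141e+00  9.000e-04 -2.242e-01] F [0.2 0.3 0.5] gap 93.9
delta mm [ 23.1   6.1 120.6] turn 0.0015 len 123.0
```

>>> send_rows([
  [[0.012, 0.003, 0], 0],
  [[0.023, 0.006, 0.005], 0],
  [[0.023, 0.006, 0.02], 0],
  [[0.023, 0.006, 0.035], 0],
  [[0.023, 0.006, 0.05], 0],
  [[0.023, 0.006, 0.06], 0],
  [[0.023, 0.006, 0.06], 0],
  [[0.023, 0.006, 0.06], 0],
])

```text
clock: 13.98
eef_pos: [516.6, -324.8, 100.4]
eef_rot: [-3.141, 0.0, -0.224]
wrist_force: [1.0, 0.2, 0.3]
finger_gap: 93.8
```

```bash
python3 -c "
from h import *
delta([516.8,-324.4,39],-.2257)
im=manip.camera('wrist');crop(im,190,100,450,300,3,'pics/w9.png')
"
```

```text
t 13.98 pos [ 516.6 -324.8  100.4] rot [-3.1414e+00  3.0000e-04 -2.2430e-01] F [1.  0.2 0.3] gap 93.8
delta mm [ 0.1 -0.5 61.4] turn 0.0014 len 61.0
```

View pics/w9.png

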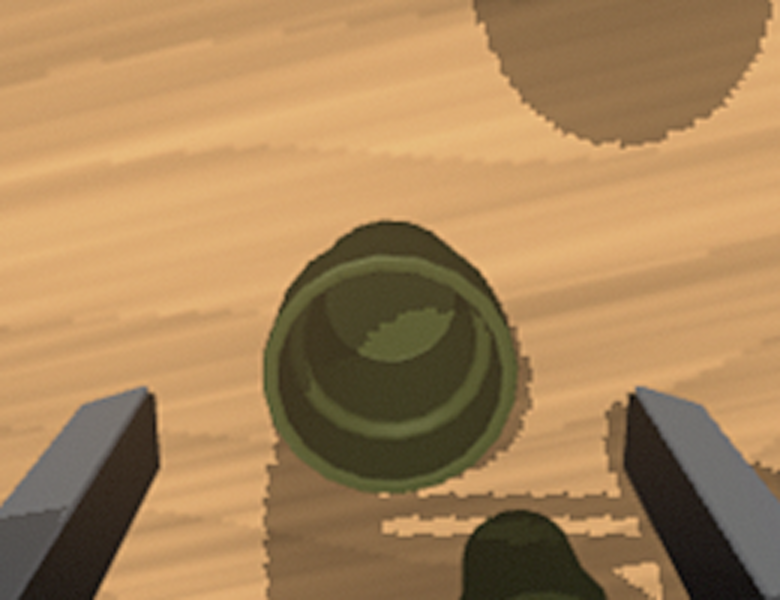

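>>> send_rows([
  [[0, 0, 0.01], 0],
  [[0, 0, 0.02], 0],
  [[0, 0, 0.03], 0],
  [[0, 0, 0.04], 0],
  [[0, 0, 0.05], 0],
  [[0, 0, 0.057], 0],
  [[0, 0, 0.061], 0],
  [[0, 0, 0.061], 0],
])

```text
clock: 14.7
eef_pos: [516.0, -325.4, 38.0]
eef_rot: [-3.141, 0.001, -0.225]
wrist_force: [-1.1, 0.0, -0.8]
finger_gap: 94.1
```

>>> send_rows([
  [[0, 0, 0], 0],
  [[0, 0, 0], 0],
  [[0, 0, 0], 0],
  [[0, 0, 0], 0],
  [[0, 0, 0], 0],
  [[0, 0, 0], 0],
  [[0, 0, 0], 0],
  [[0, 0, 0], 0],
], hand=-0.33, force=12)

```text
clock: 15.37
eef_pos: [516.5, -325.7, 39.2]
eef_rot: [-3.142, -0.0, -0.225]
wrist_force: [1.0, 0.2, -0.2]
finger_gap: 62.4
```

>>> send_rows([
  [[0, 0, 0], 0],
  [[0, 0, 0], 0],
  [[0, 0, 0], 0],
  [[0, 0, 0], 0],
  [[0, 0, 0], 0],
  [[0, 0, 0], 0],
  [[0, 0, 0], 0],
  [[0, 0, 0], 0],
], hand=-0.15)

```text
clock: 16.03
eef_pos: [516.5, -325.6, 39.2]
eef_rot: [-3.142, -0.0, -0.225]
wrist_force: [0.4, 1.7, 0.6]
finger_gap: 58.3
```

>>> send_rows([
  [[0, 0, -0.002], 0],
  [[0, 0, -0.006], 0],
  [[0, 0, -0.012], 0],
  [[0, 0, -0.02], 0],
  [[0, 0, -0.03], 0],
  [[0, 0, -0.04], 0],
  [[0, 0, -0.05], 0],
  [[0, 0, -0.06], 0],
])

```text
clock: 16.7
eef_pos: [516.5, -325.8, 100.6]
eef_rot: [3.141, -0.001, -0.225]
wrist_force: [0.5, -0.2, -2.9]
finger_gap: 58.6
```

```bash
python3 -c "
from h import *
delta([475.9,-136.3,99],-.2257)
crop(manip.camera('wrist'),190,100,450,300,3,'pics/w10.png')
"
```

```text
t 16.7 pos [ 516.5 -325.8  100.6] rot [ 3.1413e+00 -6.0000e-04 -2.2520e-01] F [ 0.5 -0.2 -2.9] gap 58.6
delta mm [ -81.9 -175.6    1.6] turn 0.0005 len 194.0
```

View pics/w10.png

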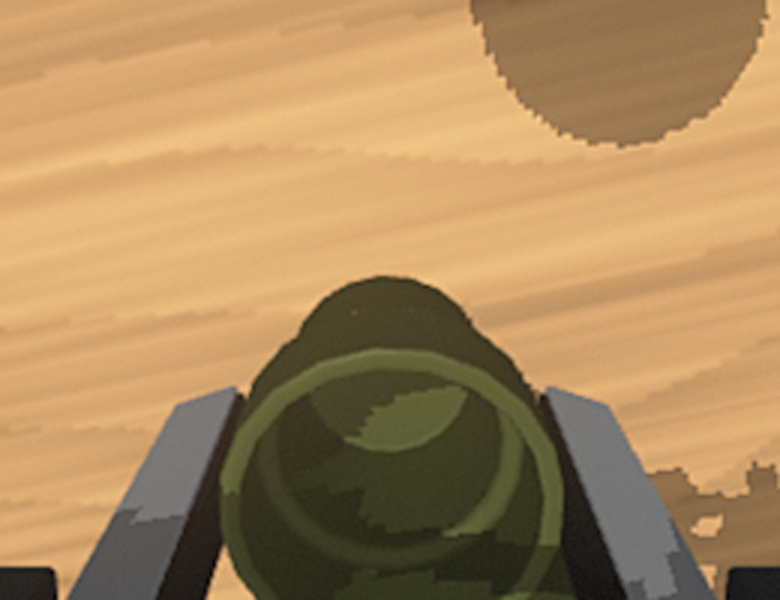

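>>> send_rows([
  [[-0.004, -0.009, 0], 0],
  [[-0.011, -0.025, 0], 0],
  [[-0.02, -0.043, 0], 0],
  [[-0.029, -0.063, 0], 0],
  [[-0.038, -0.083, 0], 0],
  [[-0.047, -0.102, 0], 0],
  [[-0.056, -0.121, 0], 0],
  [[-0.064, -0.139, 0], 0],
])

```text
clock: 17.42
eef_pos: [484.1, -174.1, 98.6]
eef_rot: [-3.141, 0.001, -0.225]
wrist_force: [-0.3, -0.7, -2.9]
finger_gap: 58.5
```

>>> send_rows([
  [[-0.007, -0.014, 0], 0],
  [[-0.012, -0.026, 0], 0],
  [[-0.0155, -0.033, 0], 0],
  [[-0.0173, -0.0363, 0], 0],
  [[-0.0173, -0.0363, 0], 0],
  [[-0.0173, -0.0363, 0], 0],
  [[-0.0173, -0.0363, 0], 0],
  [[-0.0173, -0.0363, 0], 0],
])

```text
clock: 18.08
eef_pos: [476.4, -137.2, 99.1]
eef_rot: [3.142, 0.0, -0.226]
wrist_force: [-0.4, -0.8, -2.4]
finger_gap: 58.5
```

```bash
python3 -c "
from h import *
delta([476.5,-136.5,76],-.2257)
crop(manip.camera('wrist'),140,100,450,300,2.5,'pics/w11.png')
crop(manip.camera('scene'),240,140,380,240,5,'pics/sc11.png')
crop(manip.camera('side'),310,150,410,270,5,'pics/sd11.png')
"
```

```text
t 18.08 pos [ 476.4 -137.2   99.1] rot [ 3.1415  0.     -0.2259] F [-0.4 -0.8 -2.4] gap 58.5
delta mm [-0.  -0.7 23.1] turn -0.0002 len 23.0
```

View pics/w11.png

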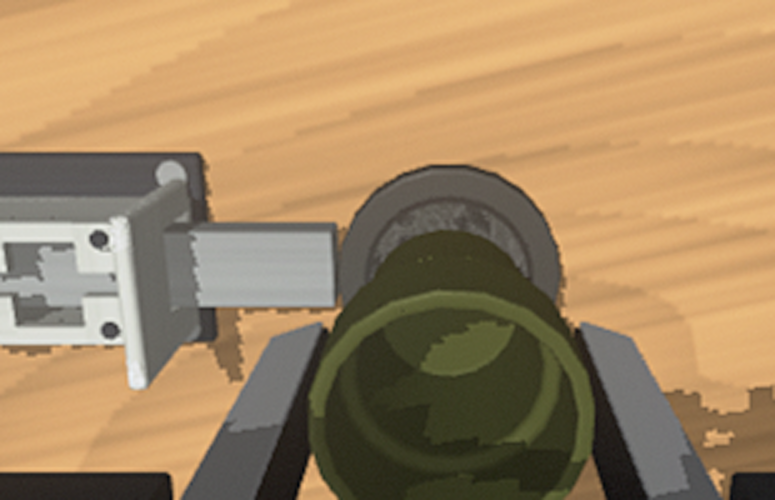

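View pics/sc11.png

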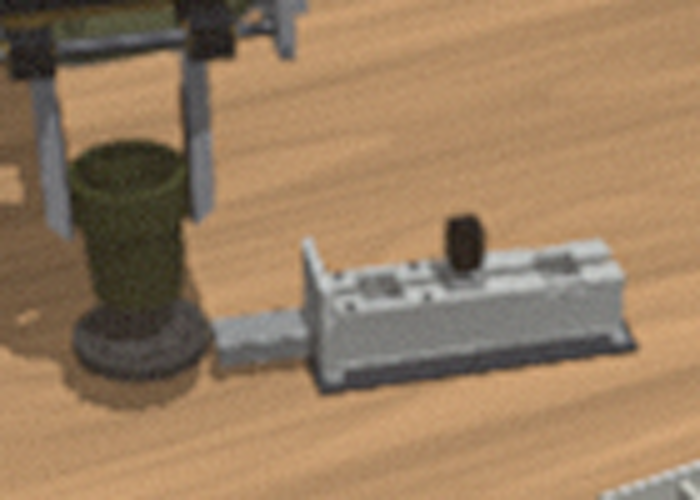

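View pics/sd11.png

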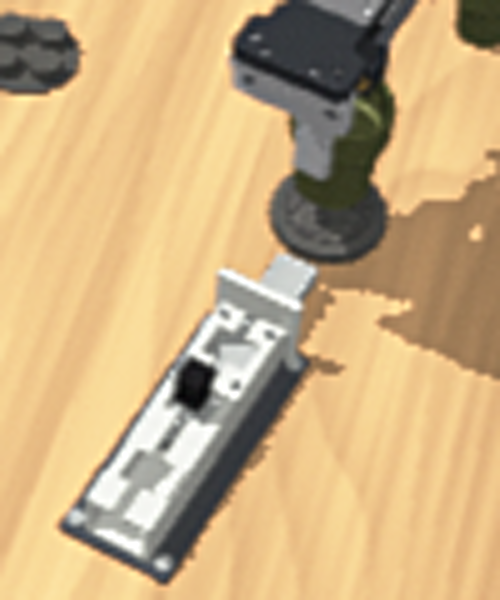

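>>> send_rows([
  [[0, 0, 0.003], 0],
  [[0, 0, 0.007], 0],
  [[0, 0, 0.011], 0],
  [[0, 0, 0.015], 0],
  [[0, 0, 0.018], 0],
  [[0, 0, 0.02], 0],
  [[0, 0, 0.0215], 0],
  [[0, 0, 0.0225], 0],
])

```text
clock: 18.9
eef_pos: [476.3, -136.6, 76.5]
eef_rot: [-3.142, 0.0, -0.225]
wrist_force: [-0.4, 0.2, -3.0]
finger_gap: 57.9
```

>>> send_rows([
  [[0, 0, 0.0003], 0],
  [[0, 0, 0.0006], 0],
  [[0, 0, 0.0009], 0],
  [[0, 0, 0.0012], 0],
  [[0, 0, 0.0015], 0],
  [[0, 0, 0.0018], 0],
  [[0, 0, 0.002], 0],
  [[0, 0, 0.002], 0],
])

```text
clock: 19.57
eef_pos: [476.3, -136.6, 74.6]
eef_rot: [-3.142, 0.0, -0.225]
wrist_force: [-0.2, 0.5, -1.6]
finger_gap: 58.7
```

Near contact (−1.6 N). A little more.

>>> send_rows([
  [[0, 0, 0.0003], 0],
  [[0, 0, 0.0006], 0],
  [[0, 0, 0.0008], 0],
  [[0, 0, 0.0008], 0],
  [[0, 0, 0.0008], 0],
  [[0, 0, 0.0008], 0],
  [[0, 0, 0.0008], 0],
  [[0, 0, 0.0008], 0],
])

```text
clock: 20.23
eef_pos: [476.3, -136.7, 73.9]
eef_rot: [3.142, -0.0, -0.225]
wrist_force: [-0.2, -1.9, -2.8]
finger_gap: 58.7
```

>>> send_rows([
  [[0, 0, 0.0002], 0],
  [[0, 0, 0.0004], 0],
  [[0, 0, 0.0006], 0],
  [[0, 0, 0.0008], 0],
  [[0, 0, 0.0008], 0],
  [[0, 0, 0.0008], 0],
  [[0, 0, 0.0008], 0],
  [[0, 0, 0.0008], 0],
])

```text
clock: 20.9
eef_pos: [476.3, -136.6, 73.1]
eef_rot: [-3.142, -0.0, -0.225]
wrist_force: [-0.8, 0.5, -0.9]
finger_gap: 58.6
```

>>> send_rows([
  [[0, 0, 0.0002], 0],
  [[0, 0, 0.0004], 0],
  [[0, 0, 0.0004], 0],
  [[0, 0, 0.0004], 0],
  [[0, 0, 0.0004], 0],
  [[0, 0, 0.0004], 0],
  [[0, 0, 0.0004], 0],
  [[0, 0, 0.0004], 0],
])

```text
clock: 21.57
eef_pos: [476.5, -136.7, 72.9]
eef_rot: [3.142, -0.001, -0.225]
wrist_force: [-0.9, 1.5, 6.1]
finger_gap: 58.2
```

>>> send_rows([
  [[0, 0, -0.0002], 0],
  [[0, 0, -0.0003], 0],
  [[0, 0, -0.0003], 0],
  [[0, 0, -0.0003], 0],
  [[0, 0, -0.0003], 0],
  [[0, 0, -0.0003], 0],
  [[0, 0, -0.0003], 0],
  [[0, 0, -0.0003], 0],
])

```text
clock: 22.23
eef_pos: [476.4, -136.7, 73.0]
eef_rot: [-3.142, -0.0, -0.225]
wrist_force: [0.1, 0.4, 4.9]
finger_gap: 58.4
```

>>> send_rows([
  [[0, 0, 0], 0],
  [[0, 0, 0], 0],
  [[0, 0, 0], 0],
  [[0, 0, 0], 0],
  [[0, 0, 0], 0],
  [[0, 0, 0], 0],
  [[0, 0, 0], 0],
  [[0, 0, 0], 0],
], hand=-0.4)

```text
clock: 22.9
eef_pos: [476.3, -136.6, 72.9]
eef_rot: [-3.142, 0.0, -0.225]
wrist_force: [0.7, 0.2, 0.1]
finger_gap: 65.4
```

>>> send_rows([
  [[0, 0, 0], 0],
  [[0, 0, 0], 0],
  [[0, 0, 0], 0],
  [[0, 0, 0], 0],
  [[0, 0, 0], 0],
  [[0, 0, 0], 0],
  [[0, 0, 0], 0],
  [[0, 0, 0], 0],
], hand=-0.8)

```text
clock: 23.57
eef_pos: [476.3, -136.6, 72.9]
eef_rot: [-3.142, 0.0, -0.225]
wrist_force: [-0.7, -1.1, -1.2]
finger_gap: 84.9
```

>>> send_rows([
  [[0, 0, -0.005], 0],
  [[0, 0, -0.015], 0],
  [[0, 0, -0.025], 0],
  [[0, 0, -0.04], 0],
  [[0, 0, -0.055], 0],
  [[0, 0, -0.07], 0],
  [[0, 0, -0.085], 0],
  [[0, 0, -0.1], 0],
])

```text
clock: 24.23
eef_pos: [476.4, -136.7, 175.0]
eef_rot: [3.141, -0.001, -0.225]
wrist_force: [0.4, 0.5, 0.2]
finger_gap: 84.7
```

>>> send_rows([
  [[-0.02, 0, 0], 0],
  [[-0.03, 0, 0], 0],
  [[-0.03, 0, 0], 0],
  [[-0.03, 0, 0], 0],
  [[-0.03, 0, 0], 0],
  [[-0.03, 0, 0], 0],
  [[-0.03, 0, 0], 0],
  [[-0.03, 0, 0], 0],
])

```text
clock: 24.9
eef_pos: [447.3, -130.0, 172.8]
eef_rot: [-3.142, 0.0, -0.225]
wrist_force: [0.1, -0.1, 0.2]
finger_gap: 84.4
```

```bash
python3 -c "
from h import *
delta([476.5,-136.5,76],-.2257)
im=manip.camera('wrist');cv2.imwrite('pics/w12.png',im[:,:,::-1]);crop(im,240,120,400,240,5,'pics/w12c.png')
im=manip.camera('scene');cv2.imwrite('pics/sc12f.png',im[:,:,::-1]);crop(im,240,140,380,240,5,'pics/sc12.png')
"
```

```text
t 24.9 pos [ 447.3 -130.   172.8] rot [-3.1416e+00  3.0000e-04 -2.2520e-01] F [ 0.1 -0.1  0.2] gap 84.4
delta mm [29.9 -0.2 96.8] turn 0.0005 len 101.0
```

View pics/w12.png

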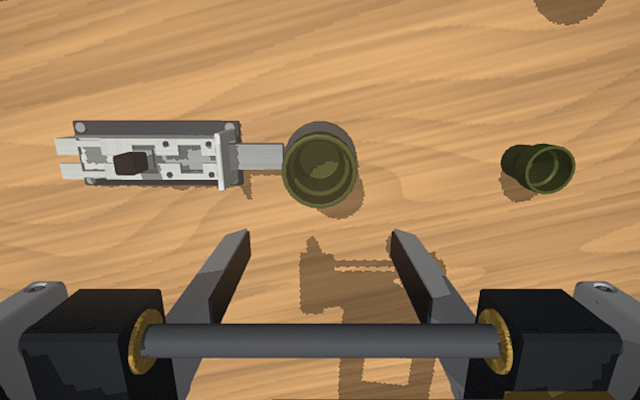

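View pics/sc12.png

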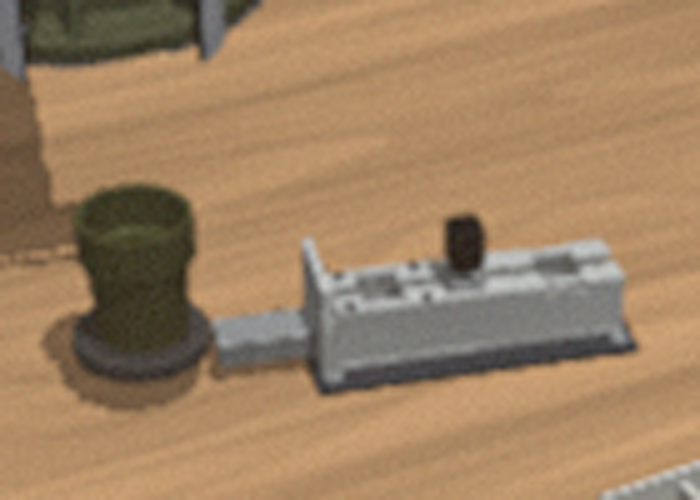

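View pics/sc12f.png

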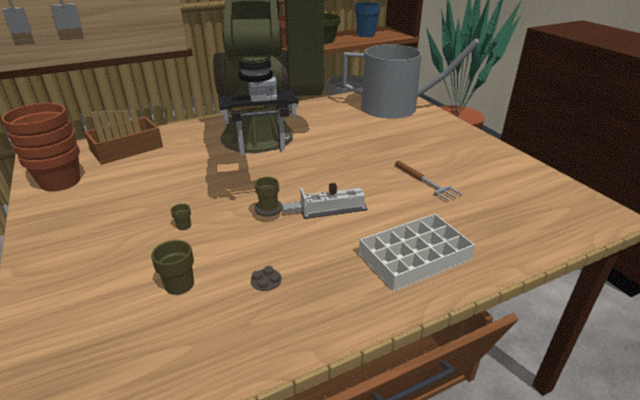

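View pics/w12c.png

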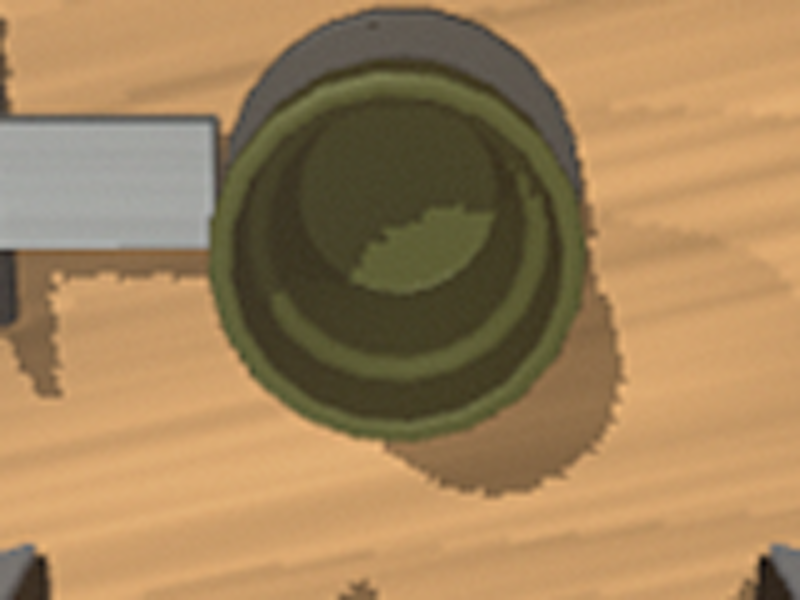

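```bash
python3 -c "
from h import *
c=cam('wrist')
f=lambda u,v:(240+u/5,120+v/5)
print('pot rim c',atz(c,f(398,254),104))
pts=[atz(c,f(*p),34)[:2] for p in [(243,105),(280,60),(330,24),(400,8),(470,24),(520,60),(556,110),(577,170)]]
from scipy.optimize import least_squares
r=least_squares(lambda x:[np.hypot(*(p-x))-36 for p in pts],[476,-136]);print('rest',r.x,r.fun.round(1))
"
```

```text
pot rim c [ 476.94391657 -136.27961162  104.        ]
rest [ 473.80851854 -135.6047036 ] [-0.6 -0.6  0.2  0.7  0.4 -0.2 -0.7 -0.3]
```

```bash
python3 -c "
from h import *
crop(manip.camera('side'),340,150,400,240,6,'pics/sd13.png')
"
```

```text
(no output)
```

View pics/sd13.png

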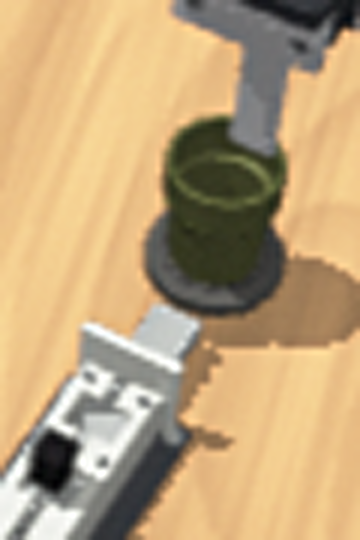

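```bash
python3 -c "
from cell import manip
print(manip.sign_off())"
```

```text
the job is handed in; nothing more can be done
None
```

The job is handed in at about 25 s of the 70 s allowed: the rest is drawn out to its next hole and the olive pot stands on it, let go.

**Drawing out:** I pinched the button and pressed it about 5 mm, at about 8 N, so it did not bottom. I drew the tube out at 18 mm/s or less, then loosened the jaws and pushed with the rear finger. Forces along the slide read about 6 N at most, sampled at the end of each move. The button popped up in the second window, about 53 mm out.

**Setting the pot:** I set the middle-sized pot (rim measured 59 mm) on the rest. The wrist reading at contact was about 6 N.

**Last checks:**
- **Button:** it stands up in the second window in the scene view. I did not test by touch that it is fully up; I judged it from the pictures and from the push force dropping to zero.
- **Pot:** it is upright on the rest and the gripper is clear of it.
- **Bystanders:** the tray, rake and pot feet look unmoved in the scene picture.
- **Centring:** the checks disagreed slightly. The side view and the wrist view just before setting down show the pot centred to within 1–2 mm. A fit to the part of the rest still visible from the wrist put it about 3 mm off; I took that as calibration error and left the pot there.

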